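Power up the drilling bench in order

TASK

Switch on the drilling bench in this order, with shut fingers: first press the white-dot end of the orange rocker on the grey power strip fully down, then push the green button on the yellow extractor box fully in, then push the green button on the blue drill box fully in, each so that it stays there. Do not press either red stop button, do not pick up or shove the power strip, and leave the jar, the wood offcut, the tape measure and the chuck key where they are.

Things in the scene. Friction and masses are not known exactly. Their poses are not given: they have to be found in the camera images.
- strip: grey power strip lying loose on the bench, 60 (x) x 280 (y) x 45 mm high, about 0.7 kg; origin at the centre of its underside, z up. Three black sockets on its top; towards its +y end, 95 mm from the centre, sits the orange rocker
- rocker_press (a point): centre of the white dot (12 mm) on the orange rocker, the place to press: mid-width on its 'on' half, towards the strip's +y end, 21 mm from the crease over the pivot; moves with the rocker. About 61 mm above the bench when off and 53 mm when fully on (8 mm lower, and 2 mm further towards the strip's +y end)
- rocker (a joint): orange rocker switch, 36 mm wide (strip x) and 64 mm long (strip y), two flat halves meeting in a shallow V crease; it tips about the strip's x axis. In rad: 0 = off (the dotted half slopes up by 0.40 rad, the plain half is level), 0.40 = fully on against its stop (the dotted half is level, 8 mm above the strip's top, and the plain half slopes up). About 4 N straight down on the dot tips it; it stays where it is left
- extractor_box: yellow metal starter box of the dust extractor, 70 (x) x 140 (y) x 55 mm high, screwed to the bench with its black-faced lid up; origin at the centre of its underside, z up. On the lid, 30 mm from the centre, stand a green start button at its +y end and a red stop button at its -y end (60 mm apart), both upright cylinders 28 mm in diameter pushed straight down
- extractor_green (a point): centre of the top face of the green start button (28 mm diameter) of the yellow extractor box; moves with the button: 15 mm above the box lid (70 mm above the bench) when out, 7 mm above the lid (62 mm above the bench) when fully in
- extractor_start (a joint): green start button of the yellow extractor box, in m: 0 = fully out (off), 0.008 = fully in against its stop (on). Pushing it down takes about 5 N all the way; it has no return spring and stays where it is left
- extractor_red (a point): centre of the top face of the red stop button (28 mm diameter) of the yellow extractor box, 10 mm above its lid; not to be pressed
- extractor_stop (a joint): red stop button of the yellow extractor box, in m: 0 = out, 0.005 = fully in; springs back, 2 N to start moving it, 6 N fully in
- drill_box: blue metal starter box of the bench drill, 70 (x) x 140 (y) x 55 mm high, screwed to the bench with its black-faced lid up; origin at the centre of its underside, z up. On the lid, 30 mm from the centre, stand a green start button at its +y end and a red stop button at its -y end (60 mm apart), both upright cylinders 28 mm in diameter pushed straight down
- drill_green (a point): centre of the top face of the green start button (28 mm diameter) of the blue drill box; moves with the button: 15 mm above the box lid (70 mm above the bench) when out, 7 mm above the lid (62 mm above the bench) when fully in
- drill_start (a joint): green start button of the blue drill box, in m: 0 = fully out (off), 0.008 = fully in against its stop (on). Pushing it down takes about 5 N all the way; it has no return spring and stays where it is left
- drill_red (a point): centre of the top face of the red stop button (28 mm diameter) of the blue drill box, 10 mm above its lid; not to be pressed
- drill_stop (a joint): red stop button of the blue drill box, in m: 0 = out, 0.005 = fully in; springs back, 2 N to start moving it, 6 N fully in
- jar: loose amber glass jar with black lid, 60 mm diameter, 85 mm high; origin at the centre of its underside; to be left alone
- offcut: loose pale wood offcut with three drilled holes, 110 x 70 x 28 mm; origin at the centre of its underside; to be left alone
- tape: loose yellow tape measure, 65 x 40 x 60 mm high; origin at the centre of its underside; to be left alone
- chuck_key: loose T-shaped steel chuck key lying flat, 80 mm long, cross-bar 68 mm, 12 mm high; origin on the bench under the middle of its shank; to be left alone
Not all that is in view belongs to the job. Several things have the shape of the drill_box; the one meant has the colours described above.

How it is judged:
On the way, in this order (a step that is already met when the one before it is completed fails the run):
1. the rocker of the power strip is pressed over to on (0.32 rad or more) (value of joint rocker above 0.32 rad), for 0.1 s.
2. then the green button of the yellow extractor box is pushed in (6 mm or more) (value of joint extractor_start above 0.006 m), for 0.1 s.
3. then the green button of the blue drill box is pushed in (6 mm or more) (value of joint drill_start above 0.006 m), for 0.1 s.
At the end, for the whole second after the job is handed in: The rocker stands at on (0.32 rad or more of 0.40), both green buttons are in by 6 mm or more of 8 mm, both red buttons are out (less than 2.5 mm in), the power strip lies at rest within 25 mm of where it was, and the jar, offcut, tape measure and chuck key are within 20 mm of where they were (value of joint rocker above 0.32 rad and value of joint each of extractor_start, drill_start above 0.006 m and value of joint each of extractor_stop, drill_stop below 0.0025 m and distance of strip from where it was at the start of the episode below 0.025 m and linear speed of strip below 0.02 m/s and distance of each of jar, offcut, tape, chuck_key from where it was at the start of the episode below 0.02 m); the robot touches nothing.
It fails at once if the extractor's green button is pushed in before the power strip is on (value of joint extractor_start above 0.003 m and value of joint rocker below 0.3 rad).
It fails at once if the drill's green button is pushed in before the extractor's (value of joint drill_start above 0.003 m and value of joint extractor_start below 0.0055 m).
It fails at once if a red stop button is pressed (more than 2.5 mm) (value of joint any of extractor_stop, drill_stop above 0.0025 m).
It fails at once if the power strip is lifted (12 mm), tipped (0.1 rad) or shoved (25 mm) (height (world z) of strip above 0.012 m or angle between strip's own z axis and vertical above 0.1 rad or distance of strip from where it was at the start of the episode above 0.025 m).
It fails at once if the jar, offcut, tape measure or chuck key is moved more than 20 mm or tipped over (distance of any of jar, offcut, tape, chuck_key from where it was at the start of the episode above 0.02 m or angle between any of jar, offcut, tape, chuck_key's own z axis and vertical above 0.4 rad).
It also fails if it takes over 48 s, if anything falls off the work surface, if the arm or the gripper's body presses on something with over 40 N, if the wrist force passes 120 N, or if a joint passes its speed limit or range.

ROBOT

A 6-joint arm with a two-finger parallel gripper is mounted at the origin on the work surface. World frame = base frame: x ahead of the robot, y to its left, z up, the work surface at z = 0. Lengths are in m, angles in rad, forces in N, time in s.
With the tool pointing down it reaches from about 0.35 to 0.975 m from the base axis. Payload 4.9 kg.
Tool frame: the origin (TCP) lies at the very end of the fingers, on their centre line; the grasp point (between the pads) lies 19 mm behind it; x points along the fingers, z is the direction in which the jaws open and shut, and the axes are right-handed (so a half turn about x gives the same grasp; the last joint's range is limited). The gripper opens to 85 mm and grips with 20 to 120 N. Pads are 22 mm wide; open, the fingers measure 114 mm over their backs; the gripper's body (76 mm by 85 mm) begins 54 mm behind the grasp point. The pads swing forward as they close: fully open they stand 13 mm farther back than shut.
Start: joints at [-1.421, 0.053, 1.613, -0, 1.476, -0.119], TCP at [0.166, -0.603, 0.231] pointing down, gripper open.
Joint ranges: [-3.01, 3.01], [-1.01, 2.22], [0.06, 2.58], [-1.02, 4.17], [0.09, 2.62], [-3.14, 3.14]. Speed limits (rad/s): [2.57, 2.57, 3.14, 3.14, 3.14, 3.14].

INTERFACE

Orientations are given as a unit quaternion [w, x, y, z].
In Python, from plant import manip, viewer gives the robot as it stands.
- The arm moves only by the shell command python3 -m inch 'ROWS'. ROWS is JSON, a list of rows, each an object with "fingers": the opening, from -1 (shut) to 1 (fully open), so that 0 is half open; "delta_pos": the shift along the tool's x, y, z in cm, a list of three; "twist": the turn, a rotation vector about the tool's x, y, z in degrees, a list of three. A call has 1 to 5 rows; each row shifts and turns the commanded pose from where the row before left it, along the tool's axes as they then stand; what a row does not reach is not made up. A row lasts 1/8 s, in which the tool goes at most 62.5 mm and 10.7 degrees, less where a joint would pass 70% of its speed; a pose out of reach is approached as far as the arm can. A call is refused whole if a number of a shift passes 6.25 or a number of a turn 10.7, either way. A call with a gripper value outside its range is refused whole. The fingers move at their own pace and stop on an object; the grip force is fixed at half the most. Time passes only in rows, so rows that do not move let the fingers close. It gives the time, the measured TCP pose, the force and the opening at its end, in the units of the state.
- manip.state(): the state, without advancing time (a new reading comes with each control period).
- viewer.grab_frame(name): name is "scene" or "top" or "wrist"; returns a dict with "pixels" (384x512x3 uint8, blue, green, red), "range_z" (384x512 float32, m along the optical axis (not along the pixel's ray), 0 where there is no reading), "K" (3x3 intrinsics, pixels), "pose" (4x4, takes a point from camera to world coordinates). Camera axes: x right, y down, z forward; pixel columns grow to the right and rows downward; lengths in m; the calibration is good to about 2 mm. A picture is of the moment at which its call begins.
- manip.job_done(): hands the job in, once; it reports no verdict.
The state is a dict: "time": time; "joint_pos": joint angles; "joint_vel": joint speeds; "joint_efforts": joint torques, N m; "tool_pos": TCP position; "tool_rot": TCP orientation; "contact_force": force on the tool from outside, world axes, zero at the start; "ft_torque": the same for the moment, N m; "gripper_width": opening from 0.0 (shut) to 1.0 (fully open).
Only numpy, scipy, OpenCV 4.12 (cv2) and the standard library are available. Lean on these libraries where they do the work, as an engineer would, in place of code of your own. Each camera call takes 0.05 s, during which the arm holds its last target.

## Working session

There is one attempt and no reset: what is moved stays moved. The work goes in short steps, Python scripts to look and compute and a shell command to move; the robot and the scene stay as the last step left them, time stands still between calls to the robot, and variables do not carry over. Pictures are saved under pics/ and viewed, and the job is handed in when it is done.

```bash
ls; mkdir -p pics; python3 - <<'E'
from plant import manip, viewer
import cv2
print(manip.state())
for n in ("scene","top"):
    f=viewer.grab_frame(n); cv2.imwrite(f"pics/{n}0.png",f["pixels"])
    import pickle; pickle.dump(f,open(f"/tmp/{n}0.pkl","wb"))
    print(f["K"],f["pose"])
E
```

```text
pics
{'time': 0.0, 'joint_pos': array([-1.42098020e+00,  5.33651237e-02,  1.61430089e+00,  1.16984319e-05,
        1.47599213e+00, -1.18980891e-01]), 'joint_vel': array([-0.00013355,  0.00158787,  0.00179404, -0.00035705, -0.00157913,
        0.00123553]), 'joint_efforts': array([ 1.99771762e-05, -3.93683231e+01, -3.70174563e+01, -8.63173204e-05,
        7.13426038e-03,  4.31440526e-06]), 'tool_pos': array([ 0.16590375, -0.60193184,  0.23005377]), 'tool_rot': array([ 0.56196624,  0.42900531,  0.56300906, -0.4279827 ]), 'contact_force': array([0.98307491, 0.07178385, 0.97633037]), 'ft_torque': array([ 0.02049815, -0.00364596, -0.03877062]), 'gripper_width': 1.002310216562623}
[[477.61208614   0.         258.31300083]
 [  0.         477.61208614 193.48352501]
 [  0.           0.           1.        ]] [[ 0.51711306  0.56981388 -0.63867537  1.34637037]
 [ 0.85584247 -0.35408366  0.37703903 -0.44058558]
 [-0.01130244 -0.74157731 -0.6707722   0.91856556]
 [ 0.          0.          0.          1.        ]]
[[406.49439169   0.         255.81913128]
 [  0.         406.49439169 192.11710208]
 [  0.           0.           1.        ]] [[ 0.01029111 -0.99837653  0.05602141  0.46406941]
 [-0.99981213 -0.01119382 -0.01582382  0.03724463]
 [ 0.01642523 -0.05584804 -0.99830417  1.23801882]
 [ 0.          0.          0.          1.        ]]
```

View pics/top0.png

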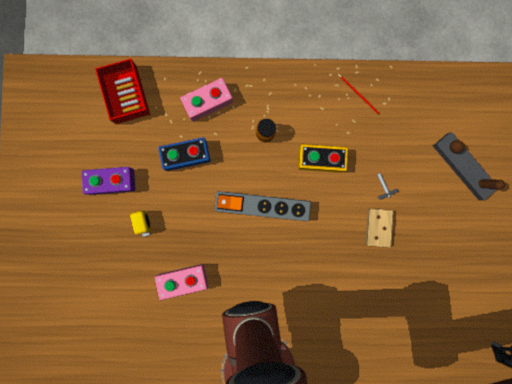

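View pics/scene0.png

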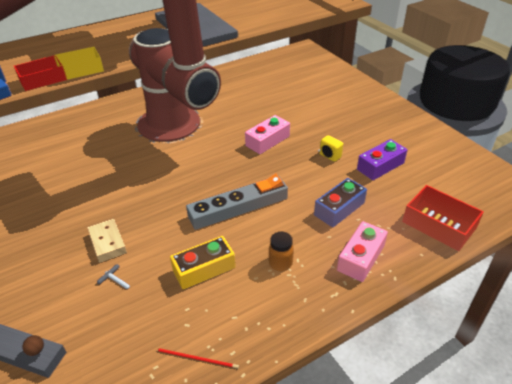

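Candidates in the top view are pink (206,98), pink (181,282), purple (107,180), blue with a black lid (184,154) and yellow with a black lid (323,158). The blue one at (184,154) and the yellow one at (323,158) fit the descriptions. I'll confirm with an enlarged crop and measure both.

```bash
cat > h.py <<'E'
import numpy as np, cv2
def pts(f,mask):
    r=f["range_z"]; v,u=np.nonzero(mask&(r>0)); z=r[v,u]; K=f["K"]
    P=np.c_[(u-K[0,2])/K[0,0]*z,(v-K[1,2])/K[1,1]*z,z]
    return P@f["pose"][:3,:3].T+f["pose"][:3,3],u,v
E
python3 - <<'E'
import pickle,cv2,numpy as np
from h import *
f=pickle.load(open("/tmp/top0.pkl","rb")); s=pickle.load(open("/tmp/scene0.pkl","rb"))
a=cv2.resize(f["pixels"][120:225,70:360],None,fx=2.75,fy=2.75,interpolation=cv2.INTER_CUBIC)
b=cv2.resize(s["pixels"][130:290,160:420],(797,490))[:, :]
cv2.imwrite("pics/c1.png",np.vstack([a[:, :797], b[:290]]) if a.shape[1]>=797 else a)
def blobs(f,name):
    hsv=cv2.cvtColor(f["pixels"],cv2.COLOR_BGR2HSV)
    for nm,lo,hi in (("green",(45,120,60),(85,255,255)),("red",(0,190,120),(4,255,255)),("orange",(5,200,180),(14,255,255)),("blue",(100,80,40),(124,255,255)),("yellow",(22,180,120),(32,255,255))):
        m=cv2.inRange(hsv,lo,hi); n,l,st,c=cv2.connectedComponentsWithStats(m)
        for i in range(1,n):
            if st[i,4]>25:
                p,u,v=pts(f,l==i); zt=np.percentile(p[:,2],90); q=p[p[:,2]>zt-.006]
                mid=(np.percentile(q,97,0)+np.percentile(q,3,0))/2
                print(name,nm,c[i].round(),st[i,4],q.mean(0).round(4),mid.round(4),round(zt,4))
blobs(f,"top"); blobs(s,"scene")
E
```

```text
top green [196. 101.] 69 [0.7938 0.1958 0.0694] [0.7935 0.1957 0.0697] 0.0717
top green [172. 154.] 77 [0.6364 0.262  0.0693] [0.637  0.2616 0.0696] 0.0719
top green [314. 156.] 74 [ 0.6364 -0.1492  0.0684] [ 0.6369 -0.149   0.0686] 0.0706
top green [ 94. 180.] 77 [0.558  0.4847 0.0689] [0.5579 0.4852 0.0697] 0.0716
top green [170. 285.] 76 [0.2609 0.2616 0.0698] [0.2607 0.2622 0.0703] 0.0724
top red [132.  91.] 390 [0.8109 0.3807 0.0587] [0.8282 0.3939 0.0587] 0.0602
top red [358.  93.] 59 [ 0.8444 -0.2927  0.0063] [ 0.8391 -0.2973  0.0077] 0.0088
top red [215.  92.] 61 [0.8221 0.1421 0.0641] [0.8213 0.1422 0.0644] 0.0666
top red [193. 150.] 62 [0.65   0.2028 0.0643] [0.6495 0.203  0.0651] 0.0669
top red [334. 157.] 60 [ 0.6335 -0.2082  0.0647] [ 0.6333 -0.2088  0.0651] 0.0671
top red [115. 179.] 61 [0.5641 0.4245 0.0645] [0.5645 0.4245 0.0646] 0.0669
top red [190. 280.] 60 [0.2752 0.2035 0.0645] [0.2755 0.2037 0.065 ] 0.0668
top orange [228. 202.] 156 [0.503  0.1139 0.0608] [0.5019 0.1103 0.0619] 0.0626
top blue [185. 155.] 457 [0.6383 0.2303 0.0546] [0.6418 0.2316 0.0551] 0.0568
t
[... 940 characters left out ...]
0.6506 0.2018 0.065 ] 0.0673
scene red [189. 257.] 69 [ 0.6365 -0.2107  0.0652] [ 0.6366 -0.2107  0.065 ] 0.0675
scene red [196. 357.] 216 [ 0.8418 -0.2997  0.0069] [ 0.8411 -0.3004  0.007 ] 0.0092
scene orange [270. 183.] 106 [0.5059 0.1076 0.0598] [0.5046 0.1089 0.0605] 0.0618
scene blue [ 3. 87.] 171 [-0.5198 -0.4384  0.0563] [-0.5126 -0.4401  0.064 ] 0.0549
scene blue [345. 201.] 155 [0.6705 0.2229 0.0543] [0.6611 0.2292 0.0544] 0.0564
scene yellow [81. 62.] 1005 [-0.5475 -0.1417  0.0567] [-0.5475 -0.1423  0.0566] 0.0569
scene yellow [333. 146.] 311 [0.4436 0.3541 0.0592] [0.4435 0.3555 0.0594] 0.0611
scene yellow [195. 270.] 534 [ 0.6563 -0.1894  0.0541] [ 0.641  -0.1803  0.054 ] 0.0558
```

View pics/c1.png

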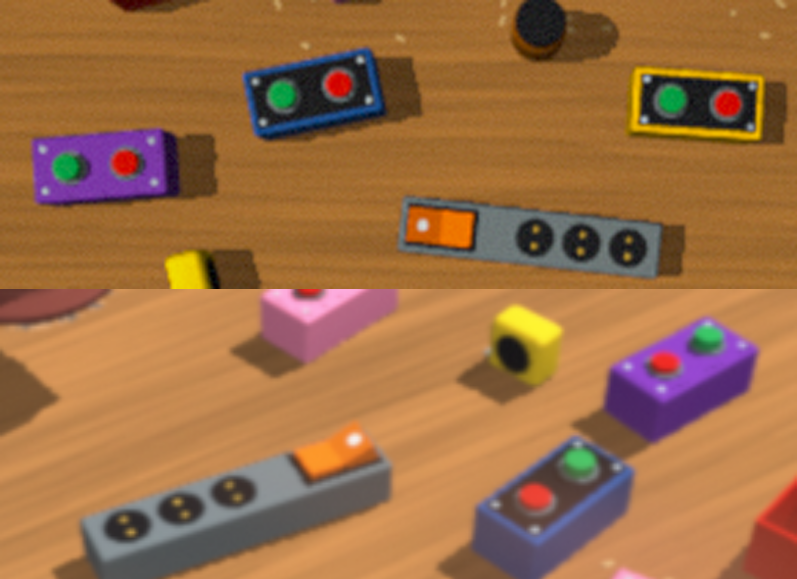

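```bash
python3 - <<'E'
import pickle,numpy as np
from h import *
from plant import manip
from scipy.spatial.transform import Rotation as R
for n,(u0,v0) in (("top",(223.5,201.8)),("scene",(275.5,179))):
    f=pickle.load(open(f"/tmp/{n}0.pkl","rb")); h=cv2.cvtColor(f["pixels"],cv2.COLOR_BGR2HSV)
    m=np.zeros(h.shape[:2],bool); m[int(v0)-7:int(v0)+8,int(u0)-8:int(u0)+9]=True
    w=m&(h[...,1]<150)&(h[...,2]>170)
    p,u,v=pts(f,w); p=p[p[:,2]>.054]; print(n,len(p),p.mean(0).round(4),np.median(p,0).round(4))
s=manip.state(); q=s["tool_rot"]; M=R.from_quat(q,scalar_first=True).as_matrix(); print(M.round(4))
t=np.array([.504,.124,.12]); print(M.T@(t-s["tool_pos"])*100)
E
```

```text
top 16 [0.5026 0.1122 0.0599] [0.5032 0.1132 0.0599]
scene 21 [0.5018 0.1126 0.0603] [0.5011 0.1131 0.0607]
[[-3.000e-04  9.641e-01  2.655e-01]
 [ 1.900e-03  2.655e-01 -9.641e-01]
 [-1.000e+00  2.000e-04 -1.900e-03]]
[ 11.14196126  51.87290905 -60.99398451]
```

The crop confirms the blue box with the black lid (drill) and the yellow box with the black lid (extractor); the lookalikes have pink or purple lids. The white dot is at about (0.502, 0.1125). I'm shutting the fingers and moving across high.

```bash
python3 -m inch '[{"fingers":-1,"delta_pos":[0,3.2,-3.75],"twist":[0,0,0]},{"fingers":-1,"delta_pos":[0,3.2,-3.75],"twist":[0,0,0]},{"fingers":-1,"delta_pos":[0,3.2,-3.75],"twist":[0,0,0]},{"fingers":-1,"delta_pos":[0,3.2,-3.75],"twist":[0,0,0]},{"fingers":-1,"delta_pos":[0,3.2,-3.75],"twist":[0,0,0]}]'
python3 -m inch '[{"fingers":-1,"delta_pos":[0,3.2,-3.75],"twist":[0,0,0]},{"fingers":-1,"delta_pos":[0,3.2,-3.75],"twist":[0,0,0]},{"fingers":-1,"delta_pos":[0,3.2,-3.75],"twist":[0,0,0]},{"fingers":-1,"delta_pos":[0,3.2,-3.75],"twist":[0,0,0]},{"fingers":-1,"delta_pos":[0,3.2,-3.75],"twist":[0,0,0]}]'
python3 -m inch '[{"fingers":-1,"delta_pos":[0,3.2,-3.75],"twist":[0,0,0]},{"fingers":-1,"delta_pos":[0,3.2,-3.75],"twist":[0,0,0]},{"fingers":-1,"delta_pos":[0,3.2,-3.75],"twist":[0,0,0]},{"fingers":-1,"delta_pos":[0,3.2,-3.75],"twist":[0,0,0]},{"fingers":-1,"delta_pos":[0,0,0],"twist":[0,0,0]}]'
cat > go.py <<'E'
import sys,numpy as np
from plant import manip
from scipy.spatial.transform import Rotation as R
s=manip.state(); M=R.from_quat(s["tool_rot"],scalar_first=True).as_matrix()
print(s["time"],s["tool_pos"].round(4),M[:,0].round(4),s["contact_force"].round(2),"delta cm",(M.T@(np.array([float(a) for a in sys.argv[1:4]])-s["tool_pos"])*100).round(2))
E
python3 go.py .502 .1125 .1
```

```text
time: 0.72
tool_pos: [0.2708, -0.3775, 0.2308]
tool_rot: [0.562, 0.429, 0.563, -0.428]
contact_force: [1.2, 0.3, 0.6]
gripper_width: 0.0
time: 1.35
tool_pos: [0.3751, -0.1544, 0.231]
tool_rot: [0.562, 0.429, 0.562, -0.429]
contact_force: [0.8, -0.4, -0.7]
gripper_width: 0.001
time: 1.98
tool_pos: [0.4587, 0.0251, 0.2307]
tool_rot: [0.563, 0.427, 0.564, -0.427]
contact_force: [-0.1, -0.9, 0.8]
gripper_width: 0.002
1.975 [0.4587 0.0251 0.2307] [-1.3e-03  5.0e-04 -1.0e+00] [-0.09 -0.87  0.78] delta cm [13.07  6.55 -7.23]
```

```bash
python3 -m inch '[{"fingers":-1,"delta_pos":[0,3.25,-3.6],"twist":[0,0,0]},{"fingers":-1,"delta_pos":[0,3.3,-3.6],"twist":[0,0,0]},{"fingers":-1,"delta_pos":[4.5,0,0],"twist":[0,0,0]},{"fingers":-1,"delta_pos":[4.5,0,0],"twist":[0,0,0]},{"fingers":-1,"delta_pos":[4.0,0,0],"twist":[0,0,0]}]'
python3 -m inch '[{"fingers":-1,"delta_pos":[0,0,0],"twist":[0,0,0]}]'
python3 go.py .502 .1125 .06
python3 - <<'E'
from plant import viewer
import cv2,numpy as np
a=viewer.grab_frame("scene")["pixels"][110:230,170:370];b=viewer.grab_frame("wrist")["pixels"]
cv2.imwrite("pics/s1.png",np.hstack([cv2.resize(a,(440,264)),cv2.resize(b,(352,264))]))
E
```

```text
time: 2.6
tool_pos: [0.5017, 0.1085, 0.0993]
tool_rot: [0.562, 0.428, 0.563, -0.429]
contact_force: [0.5, 0.7, 0.3]
gripper_width: 0.0
time: 2.72
tool_pos: [0.4991, 0.1083, 0.0973]
tool_rot: [0.56, 0.427, 0.565, -0.431]
contact_force: [0.2, 0.4, 0.4]
gripper_width: 0.002
2.725 [0.4991 0.1083 0.0973] [-8.8e-03 -9.0e-04 -1.0e+00] [0.17 0.42 0.38] delta cm [ 3.72  0.42 -0.32]
```

View pics/s1.png

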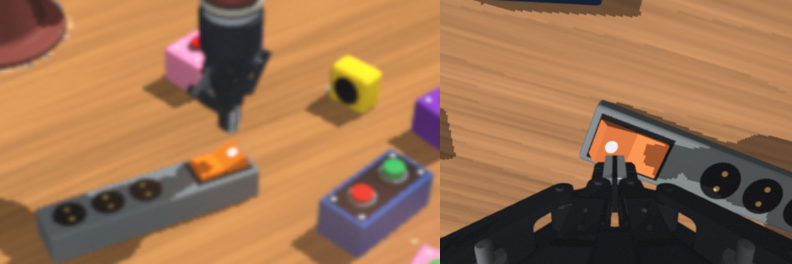

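The scene crop shows the shut tip above the rocker at (230,130), and the wrist view has the tip beside the white dot at (611,147). I'm making a small correction and then pressing.

```bash
python3 -m inch '[{"fingers":-1,"delta_pos":[0,0.35,-0.35],"twist":[0,0,0]},{"fingers":-1,"delta_pos":[1.5,0,0],"twist":[0,0,0]},{"fingers":-1,"delta_pos":[0,0,0],"twist":[0,0,0]}]'
python3 go.py .502 .1125 .053
python3 - <<'E'
from plant import viewer
import cv2
b=viewer.grab_frame("wrist")["pixels"]
cv2.imwrite("pics/w2.png",b)
E
```

```text
time: 3.2
tool_pos: [0.5041, 0.1137, 0.0852]
tool_rot: [0.562, 0.428, 0.563, -0.429]
contact_force: [0.6, 0.4, -0.6]
gripper_width: -0.004
3.2 [0.5041 0.1137 0.0852] [-2.2e-03 -2.0e-04 -1.0e+00] [ 0.6   0.36 -0.6 ] delta cm [ 3.22 -0.22  0.06]
```

View pics/w2.png

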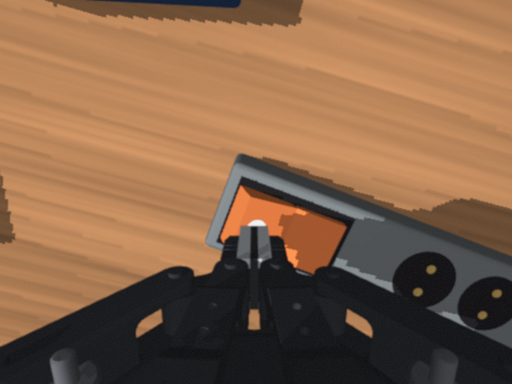

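The dot at (256,225) sits straight ahead of the tip, between the finger edges. Pressing.

```bash
python3 -m inch '[{"fingers":-1,"delta_pos":[1.8,-0.15,0],"twist":[0,0,0]},{"fingers":-1,"delta_pos":[0.5,0,0],"twist":[0,0,0]},{"fingers":-1,"delta_pos":[0.5,0,0],"twist":[0,0,0]},{"fingers":-1,"delta_pos":[0.4,0,0],"twist":[0,0,0]},{"fingers":-1,"delta_pos":[0.2,0,0],"twist":[0,0,0]}]'
python3 go.py .502 .1125 .053
```

```text
time: 3.88
tool_pos: [0.504, 0.1137, 0.0526]
tool_rot: [0.563, 0.429, 0.562, -0.428]
contact_force: [-0.1, 2.9, 3.8]
gripper_width: 0.005
3.875 [0.504  0.1137 0.0526] [ 1.2e-03  8.0e-04 -1.0e+00] [-0.09  2.91  3.78] delta cm [-0.04 -0.23  0.06]
```

Force is still at tipping level, so I'm pressing a bit further until the stop is felt.

```bash
python3 -m inch '[{"fingers":-1,"delta_pos":[0.2,0,0],"twist":[0,0,0]},{"fingers":-1,"delta_pos":[0,0,0],"twist":[0,0,0]}]'
python3 -m inch '[{"fingers":-1,"delta_pos":[0.2,0,0],"twist":[0,0,0]},{"fingers":-1,"delta_pos":[0,0,0],"twist":[0,0,0]}]'
python3 go.py .502 .1125 .053
```

```text
time: 4.12
tool_pos: [0.5042, 0.1137, 0.0522]
tool_rot: [0.563, 0.429, 0.562, -0.428]
contact_force: [-4.0, 2.4, 12.2]
gripper_width: -0.006
time: 4.38
tool_pos: [0.5043, 0.1138, 0.052]
tool_rot: [0.562, 0.429, 0.563, -0.428]
contact_force: [-9.9, 2.2, 23.5]
gripper_width: 0.0
4.375 [0.5043 0.1138 0.052 ] [-3.e-04  5.e-04 -1.e+00] [-9.87  2.16 23.49] delta cm [-0.1  -0.26  0.06]
```

```bash
python3 -m inch '[{"fingers":-1,"delta_pos":[-1,0,0],"twist":[0,0,0]},{"fingers":-1,"delta_pos":[-5,0,0],"twist":[0,0,0]},{"fingers":-1,"delta_pos":[-4,0,0],"twist":[0,0,0]},{"fingers":-1,"delta_pos":[0,0,0],"twist":[0,0,0]}]'
python3 go.py .638 -.149 .14
python3 - <<'E'
from plant import viewer
import cv2,numpy as np,pickle
a=viewer.grab_frame("scene")["pixels"][130:230,180:340];b=viewer.grab_frame("wrist")["pixels"]
o=pickle.load(open("/tmp/scene0.pkl","rb"))["pixels"][130:230,180:340]
cv2.imwrite("pics/s3.png",np.vstack([np.hstack([cv2.resize(o,(400,250)),cv2.resize(a,(400,250))]),np.hstack([cv2.resize(b,(400,300)),np.zeros((300,400,3),np.uint8)])]))
E
```

```text
time: 4.88
tool_pos: [0.5058, 0.1131, 0.1521]
tool_rot: [0.565, 0.43, 0.56, -0.427]
contact_force: [0.3, -0.6, -0.1]
gripper_width: 0.004
4.875 [0.5058 0.1131 0.1521] [ 7.2e-03 -3.0e-04 -1.0e+00] [ 0.32 -0.6  -0.09] delta cm [ 1.31  5.78 28.78]
```

View pics/s3.png

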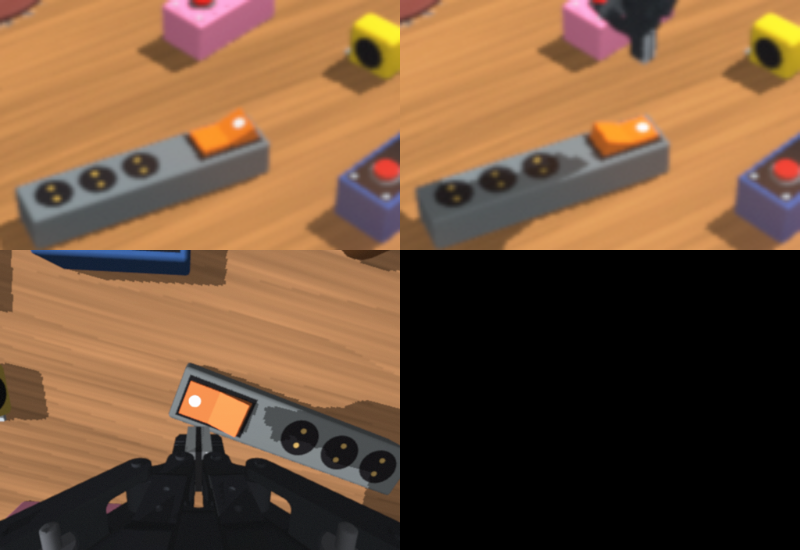

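The rocker has flipped: the plain half now slopes up and the dotted half at (640,127) is level. The strip has not visibly moved. Next is the extractor.

```bash
python3 -m inch '[{"fingers":-1,"delta_pos":[0,0.95,4.8],"twist":[0,0,0]},{"fingers":-1,"delta_pos":[0,0.95,4.8],"twist":[0,0,0]},{"fingers":-1,"delta_pos":[0,0.95,4.8],"twist":[0,0,0]},{"fingers":-1,"delta_pos":[0,0.95,4.8],"twist":[0,0,0]},{"fingers":-1,"delta_pos":[0,0.95,4.8],"twist":[0,0,0]}]'
python3 -m inch '[{"fingers":-1,"delta_pos":[0,1,4.8],"twist":[0,0,0]},{"fingers":-1,"delta_pos":[2.5,0,0],"twist":[0,0,0]},{"fingers":-1,"delta_pos":[2,0,0],"twist":[0,0,0]},{"fingers":-1,"delta_pos":[0,0,0],"twist":[0,0,0]},{"fingers":-1,"delta_pos":[0,0,0],"twist":[0,0,0]}]'
python3 go.py .638 -.149 .062
```

```text
time: 5.6
tool_pos: [0.6119, -0.1067, 0.1451]
tool_rot: [0.561, 0.428, 0.564, -0.429]
contact_force: [0.5, 0.9, 0.4]
gripper_width: 0.001
time: 6.22
tool_pos: [0.6352, -0.1485, 0.1031]
tool_rot: [0.563, 0.428, 0.563, -0.428]
contact_force: [0.5, 1.2, -0.3]
gripper_width: 0.001
6.225 [ 0.6352 -0.1485  0.1031] [-5.e-04  1.e-04 -1.e+00] [ 0.53  1.16 -0.3 ] delta cm [4.11 0.26 0.13]
```

```bash
python3 -m inch '[{"fingers":-1,"delta_pos":[2,0.25,0.1],"twist":[0,0,0]},{"fingers":-1,"delta_pos":[0,0,0],"twist":[0,0,0]}]'
python3 go.py .638 -.149 .062
python3 - <<'E'
from plant import viewer
import cv2,numpy as np
a=viewer.grab_frame("scene")["pixels"][190:310,140:300];b=viewer.grab_frame("wrist")["pixels"]
cv2.imwrite("pics/s4.png",np.hstack([cv2.resize(a,(400,300)),cv2.resize(b,(400,300))]))
E
```

```text
time: 6.48
tool_pos: [0.6369, -0.1487, 0.0812]
tool_rot: [0.561, 0.428, 0.564, -0.429]
contact_force: [-0.5, 0.2, 0.2]
gripper_width: -0.003
6.475 [ 0.6369 -0.1487  0.0812] [-0.0032  0.0012 -1.    ] [-0.5   0.19  0.19] delta cm [1.92 0.1  0.06]
```

View pics/s4.png

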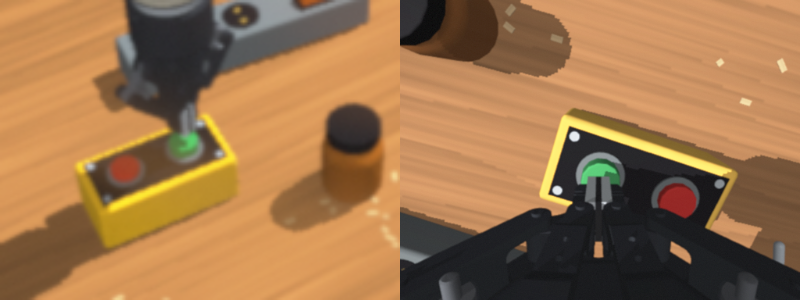

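The tip is over the green button on the yellow box (wrist view (600,180)) and well clear of the red button at (677,202). Pressing.

```bash
python3 -m inch '[{"fingers":-1,"delta_pos":[0.8,0.1,0],"twist":[0,0,0]},{"fingers":-1,"delta_pos":[0.5,0,0],"twist":[0,0,0]},{"fingers":-1,"delta_pos":[0.4,0,0],"twist":[0,0,0]},{"fingers":-1,"delta_pos":[0.3,0,0],"twist":[0,0,0]},{"fingers":-1,"delta_pos":[0,0,0],"twist":[0,0,0]}]'
python3 -m inch '[{"fingers":-1,"delta_pos":[0.2,0,0],"twist":[0,0,0]},{"fingers":-1,"delta_pos":[0,0,0],"twist":[0,0,0]}]'
```

```text
time: 7.2
tool_pos: [0.639, -0.1491, 0.0633]
tool_rot: [0.562, 0.428, 0.563, -0.429]
contact_force: [-1.8, -0.2, 3.0]
gripper_width: 0.002
time: 7.45
tool_pos: [0.6392, -0.1491, 0.0619]
tool_rot: [0.563, 0.428, 0.562, -0.428]
contact_force: [-3.0, 1.2, 6.0]
gripper_width: 0.0
```

```bash
python3 -m inch '[{"fingers":-1,"delta_pos":[0.2,0,0],"twist":[0,0,0]},{"fingers":-1,"delta_pos":[0,0,0],"twist":[0,0,0]}]'
python3 -m inch '[{"fingers":-1,"delta_pos":[0.15,0,0],"twist":[0,0,0]},{"fingers":-1,"delta_pos":[0,0,0],"twist":[0,0,0]}]'
```

```text
time: 7.7
tool_pos: [0.6392, -0.1492, 0.0618]
tool_rot: [0.562, 0.428, 0.563, -0.429]
contact_force: [-7.6, 2.5, 13.6]
gripper_width: -0.002
time: 7.95
tool_pos: [0.6393, -0.1492, 0.0617]
tool_rot: [0.562, 0.428, 0.563, -0.429]
contact_force: [-10.7, 3.6, 19.9]
gripper_width: -0.001
```

At the stop (z 0.062, force climbing). I'm lifting and checking.

```bash
python3 -m inch '[{"fingers":-1,"delta_pos":[-1,0,0],"twist":[0,0,0]},{"fingers":-1,"delta_pos":[-5,0,0],"twist":[0,0,0]},{"fingers":-1,"delta_pos":[-5,0,0],"twist":[0,0,0]},{"fingers":-1,"delta_pos":[0,0,0],"twist":[0,0,0]}]'
python3 go.py .6375 .2615 .15
python3 - <<'E'
from plant import viewer
import cv2,numpy as np
from h import *
f=viewer.grab_frame("scene"); a=f["pixels"][190:310,140:300];b=viewer.grab_frame("wrist")["pixels"]
cv2.imwrite("pics/s5.png",np.hstack([cv2.resize(a,(400,300)),cv2.resize(b,(400,300))]))
hsv=cv2.cvtColor(f["pixels"],cv2.COLOR_BGR2HSV); m=cv2.inRange(hsv,(45,120,60),(85,255,255))>0; m[:,:190]=0;m[:,235:]=0
p,_,_=pts(f,m); print(len(p),np.median(p,0))
E
```

```text
time: 8.45
tool_pos: [0.6424, -0.1503, 0.1738]
tool_rot: [0.566, 0.43, 0.559, -0.427]
contact_force: [0.2, -0.7, -0.3]
gripper_width: -0.0
8.45 [ 0.6424 -0.1503  0.1738] [ 0.0106 -0.0038 -0.9999] [ 0.16 -0.68 -0.35] delta cm [  2.22  10.45 -39.85]
54 [ 0.63862755 -0.14915143  0.06227977]
```

View pics/s5.png

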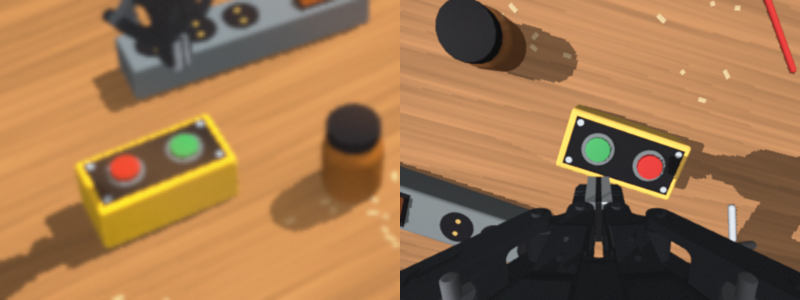

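The extractor's green button at (185,146) measures 0.062 m high, so it is fully in, and its red button is still out. On to the drill box.

```bash
python3 -m inch '[{"fingers":-1,"delta_pos":[0,1.3,-4.95],"twist":[0,0,0]},{"fingers":-1,"delta_pos":[0,1.3,-4.95],"twist":[0,0,0]},{"fingers":-1,"delta_pos":[0,1.3,-4.95],"twist":[0,0,0]},{"fingers":-1,"delta_pos":[0,1.3,-4.95],"twist":[0,0,0]},{"fingers":-1,"delta_pos":[0,1.3,-4.95],"twist":[0,0,0]}]'
python3 -m inch '[{"fingers":-1,"delta_pos":[0,1.3,-4.95],"twist":[0,0,0]},{"fingers":-1,"delta_pos":[0,1.3,-4.95],"twist":[0,0,0]},{"fingers":-1,"delta_pos":[0,1.3,-4.95],"twist":[0,0,0]},{"fingers":-1,"delta_pos":[0,0,0],"twist":[0,0,0]},{"fingers":-1,"delta_pos":[0,0,0],"twist":[0,0,0]}]'
python3 go.py .6375 .2615 .085
```

```text
time: 9.18
tool_pos: [0.6344, 0.1083, 0.1646]
tool_rot: [0.561, 0.428, 0.564, -0.43]
contact_force: [0.5, -0.2, -0.7]
gripper_width: -0.002
time: 9.8
tool_pos: [0.6331, 0.2598, 0.1653]
tool_rot: [0.562, 0.427, 0.563, -0.43]
contact_force: [0.3, -0.6, 0.2]
gripper_width: 0.002
9.8 [0.6331 0.2598 0.1653] [-0.0034 -0.0015 -1.    ] [ 0.32 -0.57  0.22] delta cm [ 8.03  0.5  -0.05]
```

```bash
python3 -m inch '[{"fingers":-1,"delta_pos":[3,0.5,0],"twist":[0,0,0]},{"fingers":-1,"delta_pos":[3,0,0],"twist":[0,0,0]},{"fingers":-1,"delta_pos":[2,0,0],"twist":[0,0,0]},{"fingers":-1,"delta_pos":[0,0,0],"twist":[0,0,0]},{"fingers":-1,"delta_pos":[0,0,0],"twist":[0,0,0]}]'
python3 go.py .638 .2615 .062
python3 - <<'E'
from plant import viewer
import cv2,numpy as np
a=viewer.grab_frame("scene")["pixels"][130:250,270:430];b=viewer.grab_frame("wrist")["pixels"]
cv2.imwrite("pics/s6.png",np.hstack([cv2.resize(a,(400,300)),cv2.resize(b,(400,300))]))
E
```

```text
time: 10.42
tool_pos: [0.6398, 0.2614, 0.089]
tool_rot: [0.563, 0.429, 0.562, -0.428]
contact_force: [-0.1, -0.5, -0.6]
gripper_width: 0.003
10.425 [0.6398 0.2614 0.089 ] [ 1.6e-03  4.0e-04 -1.0e+00] [-0.08 -0.48 -0.63] delta cm [ 2.7  -0.17 -0.06]
```

View pics/s6.png

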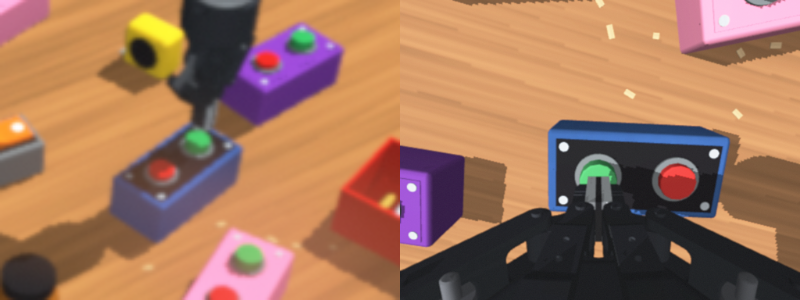

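The tip is above the blue box's green button (598,175), with the red one at (675,180) well clear. Pressing.

```bash
python3 -m inch '[{"fingers":-1,"delta_pos":[1.6,-0.1,0],"twist":[0,0,0]},{"fingers":-1,"delta_pos":[0.5,0,0],"twist":[0,0,0]},{"fingers":-1,"delta_pos":[0.4,0,0],"twist":[0,0,0]},{"fingers":-1,"delta_pos":[0.3,0,0],"twist":[0,0,0]},{"fingers":-1,"delta_pos":[0,0,0],"twist":[0,0,0]}]'
python3 -m inch '[{"fingers":-1,"delta_pos":[0.2,0,0],"twist":[0,0,0]},{"fingers":-1,"delta_pos":[0,0,0],"twist":[0,0,0]}]'
python3 -m inch '[{"fingers":-1,"delta_pos":[0.15,0,0],"twist":[0,0,0]},{"fingers":-1,"delta_pos":[0,0,0],"twist":[0,0,0]}]'
```

```text
time: 11.15
tool_pos: [0.6381, 0.2614, 0.0619]
tool_rot: [0.562, 0.428, 0.563, -0.429]
contact_force: [-5.9, -2.1, 10.4]
gripper_width: -0.002
time: 11.4
tool_pos: [0.6381, 0.2614, 0.0617]
tool_rot: [0.562, 0.428, 0.563, -0.429]
contact_force: [-9.8, -3.0, 18.6]
gripper_width: 0.001
time: 11.65
tool_pos: [0.6382, 0.2614, 0.0616]
tool_rot: [0.562, 0.428, 0.563, -0.429]
contact_force: [-13.4, -5.0, 24.1]
gripper_width: -0.001
```

```bash
python3 -m inch '[{"fingers":-1,"delta_pos":[-1,0,0],"twist":[0,0,0]},{"fingers":-1,"delta_pos":[-5,0,0],"twist":[0,0,0]},{"fingers":-1,"delta_pos":[-6,0,0],"twist":[0,0,0]},{"fingers":-1,"delta_pos":[-4,0,0],"twist":[0,0,0]},{"fingers":-1,"delta_pos":[0,0,0],"twist":[0,0,0]}]'
python3 - <<'E'
from plant import viewer,manip
import cv2,numpy as np,pickle
from h import *
f=viewer.grab_frame("scene"); o=pickle.load(open("/tmp/scene0.pkl","rb"))
cv2.imwrite("pics/s7.png",cv2.resize(f["pixels"],(768,576)))
hsv=cv2.cvtColor(f["pixels"],cv2.COLOR_BGR2HSV); m=cv2.inRange(hsv,(45,120,60),(85,255,255))
n,l,st,c=cv2.connectedComponentsWithStats(m)
for i in range(1,n):
    if st[i,4]>25: p,_,_=pts(f,l==i); print("green",c[i].round(),np.median(p,0).round(4))
for k,g in (("before",o),("after",f)):
    h=cv2.cvtColor(g["pixels"],cv2.COLOR_BGR2HSV); m=np.zeros(h.shape[:2],bool); m[168:192,262:290]=True
    p,_,_=pts(g,m&(h[...,1]<150)&(h[...,2]>170)); p=p[p[:,2]>.045]; print("dot",k,len(p),np.median(p,0).round(4))
print(manip.state()["contact_force"])
E
```

```text
time: 12.28
tool_pos: [0.6402, 0.262, 0.2215]
tool_rot: [0.564, 0.431, 0.561, -0.426]
contact_force: [0.5, 0.6, -0.4]
gripper_width: -0.002
green [274. 121.] [0.2657 0.2583 0.068 ]
green [390. 146.] [0.5623 0.4796 0.0684]
green [348. 187.] [0.6364 0.2614 0.0612]
dot before 25 [0.5011 0.1134 0.0596]
dot after 30 [0.5024 0.1196 0.0521]
[-0.52918154 -0.10592092 -0.16384601]
```

View pics/s7.png

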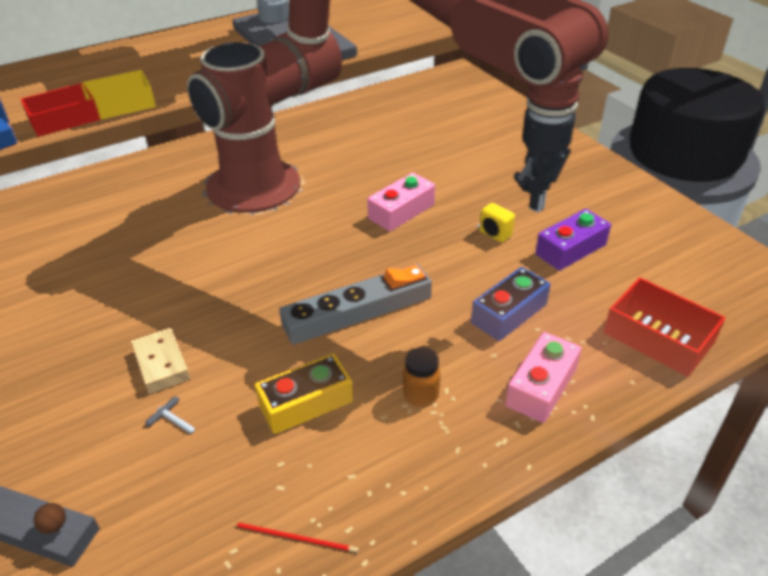

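The rocker is on, both green buttons are in, both red ones are out, and the loose items are where they were. The tip is at z 0.22, touching nothing. Handing in.

```bash
python3 -c "
from plant import manip; print(manip.job_done())"
```

```text
the job is handed in; nothing more can be done
None
```

I switched the bench on in the order asked, with shut fingers, and handed the job in at about 12.3 s. No verdict was reported. I pressed the white-dot end of the rocker, then the yellow extractor's green button, then the blue drill's green button. Each was pushed until the force climbed to 20–24 N against its stop.

**Last checks:**
- **Rocker:** the white dot is 52 mm above the bench, where fully on is 53 mm. The picture shows the plain half raised.
- **Extractor green:** it measured 62 mm right after the press, fully in. In the final picture it was in the arm's shadow, so I could not measure it again, but it still looked pressed.
- **Drill green:** it measured 61 mm, fully in.
- **Red buttons and loose items:** in the final picture both reds looked out, and the jar, offcut, tape measure and chuck key looked unmoved. I did not measure these.
- **Strip:** the dot moved about 6 mm towards the strip's +y end. The rocker's own motion accounts for 2 mm, so the strip may have crept about 4 mm, against a limit of 25 mm.

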